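Tip the milling cup into its cradle and bring it up to the stop

ROBOT

A 6-joint arm with a two-finger parallel gripper is mounted at the origin on a cart in front of the work surface, level with it; the furniture and walls round the work are solid. World frame = base frame: x ahead of the robot, y to its left, z up, the work surface at z = 0. Lengths are in m, angles in rad, forces in N, time in s.
With the tool pointing down it reaches from about 0.325 to 0.9 m from the base axis. Payload 6.1 kg.
Tool frame: the origin (TCP) lies at the very end of the fingers, on their centre line; the grasp point (between the pads) lies behind it (robot.grasp_offset is the z of the grasp point in the tool frame, in m); z points along the fingers, y is the line along which they close (so a half turn about z gives the same grasp; the last joint's range is limited). The gripper opens to 87 mm and grips with 3 to 60 N. Pads are 19 mm wide; open, the fingers measure 117 mm over their backs; the gripper's body (75 mm by 190 mm) begins 51 mm behind the grasp point.
Start: joints at [-1.336, 0.22, 1.526, -0, 1.395, -0.126], TCP at [0.221, -0.585, 0.223] pointing down, gripper open.
Joint ranges: [-2.98, 2.98], [-0.91, 2.08], [0.09, 2.57], [-1.24, 4.39], [0.2, 2.65], [-2.68, 2.68]. Speed limits (rad/s): [2.57, 2.57, 3.01, 3.14, 3.14, 3.14].

INTERFACE

Orientations are given as [roll, pitch, yaw] about the fixed x, y, z axes, in that order (R = Rz(yaw) Ry(pitch) Rx(roll)).
In Python, from plant import telemetry, eyes, workorder, robot gives the robot as it stands.
- The arm moves only by the shell command python3 -m pendant 'ROWS' [FORCE]. ROWS is JSON, a list that holds one entry, the list of rows, each a list of 7 numbers: the opening, from -1 (shut) to 1 (fully open), then the shift along the tool's x, y, z in units of 25 mm (1.0 is 25 mm), then the turn, a rotation vector about the tool's x, y, z in rad. A call has 1 to 20 rows; each row shifts and turns the commanded pose from where the row before left it, along the tool's axes as they then stand; what a row does not reach is not made up. A row lasts 1/12 s, in which the tool goes at most 41.7 mm and 7.16 degrees, less where a joint would pass 70% of its speed; a pose out of reach is approached as far as the arm can. A call is refused whole if a number of a shift passes 1 or a number of a turn 0.125, either way. A call with a gripper value outside its range is refused whole. The fingers move at their own pace and stop on an object; FORCE is the grip in N (left out, the last holds). Time passes only in rows, so rows that do not move let the fingers close. It gives the time, the measured TCP pose, the force, the opening and the grip force at its end, in the units of the state.
- telemetry.sense(): the state, without advancing time (a new reading comes with each control period).
- eyes.grab_frame(name): name is "scene" or "side" or "wrist"; returns the picture (420x560x3 uint8, blue, green, red); there is no depth.
- eyes.camera_model(name): a dict with "fov_y" (degrees; the focal length in pixels is half the picture's height over the tangent of half this angle, whatever the lens; pixels are square), "cx", "cy" (the principal point, pixels), "xyz" and "rotation" of the camera in the world; the wrist camera has in their place "hand_eye" (4x4, takes a point from camera to tool coordinates, whose origin is the TCP and whose axes are the flange's). Camera axes: x right, y down, z forward; pixel columns grow to the right and rows downward; lengths in m; the calibration is good to about 2 mm. A picture is of the moment at which its call begins: read the wrist's pose just before it. camera_model takes no time and is no camera call.
- workorder.sign_off(): hands the job in; it is judged then, once.
The state is a dict: "time_s": time; "joint_pos": joint angles; "qd": joint speeds; "joint_torque": joint torques, N m; "tcp_pos": TCP position; "tcp_rot": TCP orientation; "ft_force": force on the tool from outside, world axes, zero at the start; "wrist_torque": the same for the moment, N m; "finger_gap": opening from 0.0 (shut) to 1.0 (fully open); "grip_force": force on a finger pad.
Only numpy, scipy, OpenCV 4.12 (cv2) and the standard library are available. Lean on these libraries where they do the work, as an engineer would, in place of code of your own. Each camera call takes 0.05 s, during which the arm holds its last target. There are 200 camera calls.

TASK

The lidded steel milling cup stands on the pad of the jar-mill cradle. With steady fingertip pressure near its top, tip it over, lid first, so that it lies on its side along the two steel rollers; then push it by its foot along the rollers until its lid meets the end stop, keep it pressed lightly against the stop for half a second, and leave it lying there. The stop is only lightly clamped, so press it gently (about 4 N is right, more than 10 N is too much), never shove the cup hard (more than 25 N), and leave the beaker, the vial and the spare cup undisturbed.

Things in the scene. Friction and masses are not known exactly. Their poses are not given: they have to be found in the camera images.
- mill_cup: The milling cup: closed, lidded bare-steel cylinder, 66 mm across, 112 mm tall, 0.3 to 0.65 kg, balance point about half way up. Stands upright on the cradle's pad. Origin: centre of its flat foot (60 mm across); z runs from foot to lid. Leaned about 28 degrees over its foot edge it falls by itself on to the rollers; lying there, its axis is about 58 mm above the table.
- cup_lid (a point): Centre of the flat outer face of the milling cup's lid, on the cup's axis, 112 mm from the origin.
- cradle: Cradle, fixed, 272 x 116 mm. Origin: on the table under the middle of its pad (92 x 90 mm, top 21 mm up). x runs level from the pad along the rollers to the end stop, z up. Two free-turning smooth steel rollers 20 mm thick, centres at y = -27 and 27 mm, tops 37 mm up, x = 48 to 208 mm (tapered near end); thin side guards, 66 mm high, about 90 mm apart, from x = 18 mm. Free space behind the pad.
- stop_face (a point): Centre of the end stop's front face: a rubber disc 52 mm across on a plate 64 mm wide, 89 mm high, facing the pad. Clamped at x = 176 to 191 mm of the cradle, differently each time. It gives only a fraction of a millimetre between a light touch and too much force, less than measured positions can tell. The cup slides on the rollers against 1 to 6 N of friction, more if the fingers bear down on it.
- beaker: Small glass beaker, 56 mm in diameter, 70 mm high, standing beside the cradle. Origin: centre of its underside. Bystander.
- vial: Glass vial with black cap, 28 mm in diameter, 60 mm high, standing beside the cradle. Origin: centre of its underside. Bystander.
- spare_cup: Another lidded steel cup, 65 mm in diameter, 107 mm tall, standing on the bare table to the right of the cradle. Origin: centre of its underside. Bystander. Beyond it stands a tall rotary evaporator (about x above 0.44 m for y below 0 m, world): keep arm and gripper clear of it.
- end_stop: The end stop itself (plate, foot and clamp knob). Origin: on the table below the centre of its front face; its axes are the cradle's.

How it is judged:
On the way, in this order (a step that is already met when the one before it is completed fails the run):
1. the cup is being leaned over by the fingers pressing high on it (angle between mill_cup's own z axis and vertical between 0.15 and 0.7 rad and contact force between the fingers and mill_cup above 0.1 N and height (world z) of the grasp point above 0.09 m), for 0.1 s.
2. the cup lies along the rollers, lid toward the stop, not yet at the stop (angle between mill_cup's own z axis and vertical between 1.45 and 1.69 rad and y of cup_lid in the frame of cradle between -0.008 and 0.008 m and y of mill_cup in the frame of cradle between -0.008 and 0.008 m and z of cup_lid in the frame of cradle between 0.05 and 0.07 m and x of cup_lid in the frame of stop_face below -0.008 m and z of cup_lid in the frame of mill_cup above 0.1 m and angle between the z axis of mill_cup and the x axis of cradle, either way round below 0.12 rad and linear speed of mill_cup below 0.03 m/s), for 0.2 s.
3. the fingers keep the lid pressed lightly against the stop (angle between mill_cup's own z axis and vertical between 1.45 and 1.69 rad and y of cup_lid in the frame of cradle between -0.008 and 0.008 m and y of mill_cup in the frame of cradle between -0.008 and 0.008 m and z of cup_lid in the frame of cradle between 0.05 and 0.07 m and x of cup_lid in the frame of stop_face above -0.003 m and contact force between mill_cup and end_stop above 2 N and contact force between the fingers and mill_cup above 0.5 N), for 0.3 s.
At the end, for the whole second after the job is handed in: The cup lies level along the two rollers (within 7 degrees, its axis within 8 mm of the cradle's middle), lid toward the stop and within 3 mm of its face, at rest and released (angle between mill_cup's own z axis and vertical between 1.45 and 1.69 rad and y of cup_lid in the frame of cradle between -0.008 and 0.008 m and y of mill_cup in the frame of cradle between -0.008 and 0.008 m and z of cup_lid in the frame of cradle between 0.05 and 0.07 m and x of cup_lid in the frame of stop_face between -0.003 and 0.003 m and linear speed of mill_cup below 0.01 m/s and contact force between the fingers and mill_cup below 0.05 N); the robot touches nothing.
It fails at once if the cup pressed on the end stop with more than 10 N (contact force between mill_cup and end_stop above 10 N).
It fails at once if the cup shoved by the robot with more than 25 N (contact force between the arm and mill_cup above 25 N).
It fails at once if the cup shoved by the fingers with more than 25 N (contact force between the fingers and mill_cup above 25 N).
It fails at once if the end stop moved by more than 3 mm (distance of stop_face from where it was at the start of the episode above 0.003 m).
It fails at once if a bystander moved by more than 15 mm (distance of any of beaker, vial, spare_cup from where it was at the start of the episode above 0.015 m).
It also fails if it takes over 72 s, if anything falls off the work surface, if the arm or the gripper's body presses on something with over 40 N, if the wrist force passes 120 N, or if a joint passes its speed limit or range.

## Working session

There is one attempt and no reset: what is moved stays moved. The work goes in short steps, Python scripts to look and compute and a shell command to move; the robot and the scene stay as the last step left them, time stands still between calls to the robot, and variables do not carry over. Pictures are saved under pics/ and viewed, at most 10 in all, crops included, and the job is handed in when it is done.

```bash
ls; mkdir -p pics
python3 - <<'E'
from plant import telemetry, eyes, robot
import cv2
print(telemetry.sense()); print(robot.grasp_offset)
for n in ("scene","side"):
    cv2.imwrite(f"pics/{n}0.png",eyes.grab_frame(n)); print(n,eyes.camera_model(n))
print(eyes.camera_model("wrist"))
E
```

```text
pics
{'time_s': 0.0, 'joint_pos': array([-1.33610967e+00,  2.21230033e-01,  1.52756618e+00, -2.31933682e-05,
        1.39469221e+00, -1.26064019e-01]), 'qd': array([-0.00011336, -0.00011645, -0.00114927, -0.00133815, -0.00014075,
        0.00037898]), 'joint_torque': array([-6.72659953e-04, -4.94621694e+01, -3.87373424e+01,  6.96887844e-02,
        5.73360035e-02, -1.59289284e-04]), 'tcp_pos': array([ 0.22048029, -0.5841798 ,  0.22145861]), 'tcp_rot': array([-3.13970906e+00, -2.15710215e-04,  3.60754558e-01]), 'ft_force': array([-0.517541  ,  0.82173271,  0.9287403 ]), 'wrist_torque': array([ 0.02082969, -0.00175206,  0.07900829]), 'grip_force': 0.0, 'finger_gap': 0.9951345249583049}
-0.0187
scene {'fov_y': 47.06260950631149, 'cx': 282.58507820026546, 'cy': 205.13883340833397, 'xyz': array([ 0.01112892, -0.60924764,  0.56783573]), 'rotation': array([-2.04712387,  0.02136909, -0.66198934])}
side {'fov_y': 47.12575397946085, 'cx': 271.8869366633385, 'cy': 211.4938388507727, 'xyz': array([0.10801135, 0.34623963, 0.79493861]), 'rotation': array([-2.52017563e+00, -4.09912938e-04, -2.06981866e+00])}
{'fov_y': 66.15730804710846, 'cx': 279.22406263556053, 'cy': 210.87167541352537, 'hand_eye': array([[-3.20458277e-04, -9.52268651e-01, -3.05261058e-01,
         8.34346650e-02],
       [ 9.99999930e-01, -3.64237023e-04,  8.64612187e-05,
         4.02762706e-04],
       [-1.93521687e-04, -3.05261009e-01,  9.52268701e-01,
        -1.61463170e-01],
       [ 0.00000000e+00,  0.00000000e+00,  0.00000000e+00,
         1.00000000e+00]])}
```

View pics/scene0.png

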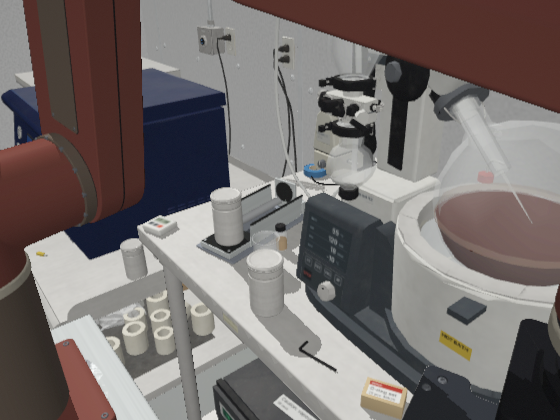

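View pics/side0.png

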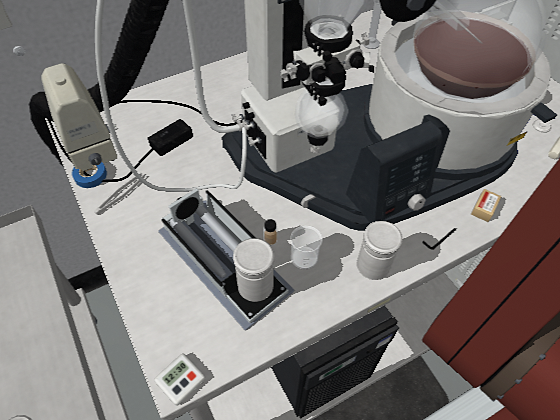

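The scene view shows the cup at (228,215) on its pad and the spare cup at (266,283). In the side view, the cup is at (254,270), the stop disc near (187,207), the vial at (270,230), the beaker at (305,245) and the spare cup at (380,250). I'll zoom in on the cradle.

Run:
```python
import cv2
a=cv2.imread("pics/side0.png")[180:340,150:330]; b=cv2.imread("pics/scene0.png")[165:285,190:340]
a=cv2.resize(a,None,fx=3.7,fy=3.7,interpolation=cv2.INTER_CUBIC); cv2.imwrite("pics/sidec.png",a)
b=cv2.resize(b,None,fx=5,fy=5,interpolation=cv2.INTER_CUBIC); cv2.imwrite("pics/scenec.png",b)
```

```text
(no output)
```

View pics/sidec.png

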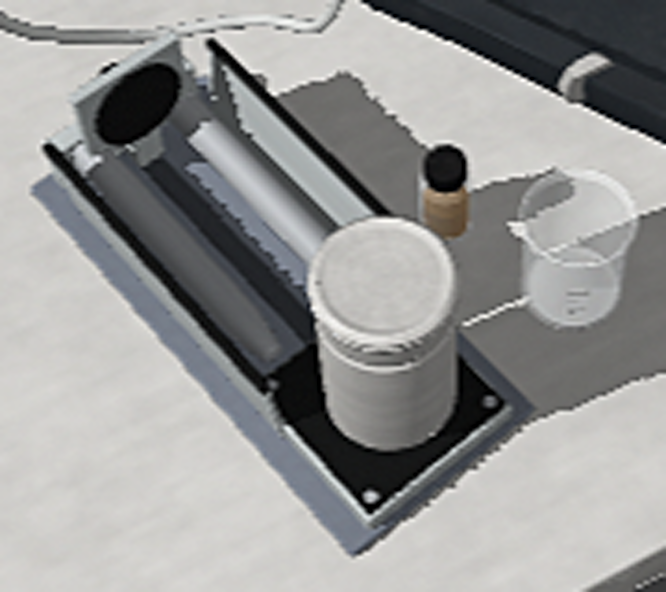

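View pics/scenec.png

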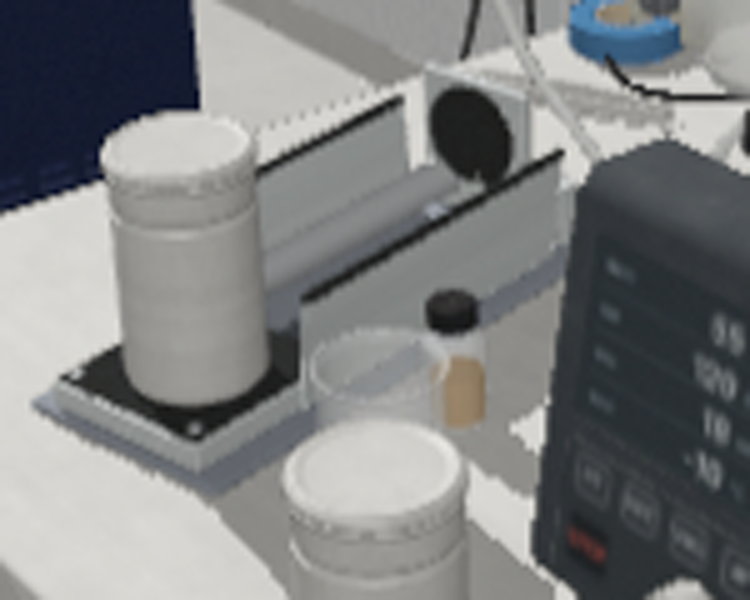

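The stop disc is at (138,104) in the side crop and (470,135) in the scene crop. The lid, guard ends, base corners and screws are all visible too, so I'll fit the poses to those points.

```bash
cat > geo.py <<'E'
import numpy as np
from scipy.spatial.transform import Rotation as R
from plant import eyes
def proj(n,P):
    m=eyes.camera_model(n); Rm=R.from_euler('xyz',m['rotation']).as_matrix()
    q=(np.atleast_2d(P)-m['xyz'])@Rm; f=210/np.tan(np.radians(m['fov_y']/2))
    return np.c_[m['cx']+f*q[:,0]/q[:,2], m['cy']+f*q[:,1]/q[:,2]]
def cr(c,P):  # cradle->world
    P=np.atleast_2d(np.array(P,float)); return R.from_euler('z',c[2]).apply(P)+[c[0],c[1],0]
E
python3 - <<'E'
import numpy as np
from geo import *
from scipy.optimize import least_squares
S=lambda u,v:(u/3.7+150,v/3.7+180); C=lambda u,v:(u/5+190,v/5+165)
# params: cx cy yaw x0 ; guard_y, guard_far ; stop_x, stop_z, screw_x, screw_y ; cup x,y ; 
def obs(p):
    x0,gy,gf,sx,sz,kx,ky,gn=p[3:11]; c=p[:3]
    L=[("side",(x0,.058,0),S(355,555)),("side",(x0,-.058,0),S(535,410)),("scene",(x0,.058,0),C(35,402)),("scene",(x0,-.058,0),C(213,490)),
    ("side",(x0+.272,.058,0),S(33,188)),
    ("side",(gn,gy,.066),S(268,388)),("side",(gf,gy,.066),S(45,147)),("side",(gf,-gy,.066),S(210,42)),
    ("scene",(gf,gy,.066),C(402,98)),("scene",(gf,-gy,.066),C(562,153)),("scene",(gn,-gy,.066),C(303,298)),
    ("side",(sx,0,sz),S(138,104)),("scene",(sx,0,sz),C(470,135)),
    ("side",(kx,ky,.021),S(371,496)),("side",(kx,-ky,.021),S(490,401)),("scene",(kx,ky,.021),C(75,373)),("scene",(kx,-ky,.021),C(195,430))]
    r=[(proj(n,cr(c,P))[0]-uv) for n,P,uv in L]
    return np.array(r)
f=lambda p:np.r_[obs(p).ravel(), (p[3]+.055)/.006,(p[4]-.0455)/.001,(p[10]-.018)/.002]
best=None
for yaw in (0,.4,.8,1.2,-.4):
    s=least_squares(f,[.4,-.2,yaw,-.055,.045,.2,.18,.06,-.04,.04,.018],loss='soft_l1')
    if best is None or s.cost<best.cost: best=s
print(best.cost,np.round(best.x,4)); print(np.round(obs(best.x),1).tolist())
def cup(p,top,foot,z0,h,r):
    return None
import itertools
def cyl(z0,h,L):
    g=lambda p:np.concatenate([proj(n,[[p[0],p[1],z0+(h if t else 0)]])[0]-uv for n,t,uv in L])
    s=least_squares(g,[.4,-.2]); return np.round(s.x,4),np.round(s.fun,1)
p=cyl(.021,.112,[("side",1,S(383,275)),("side",0,S(392,403)),("scene",1,C(182,148)),("scene",0,C(196,358))]);print("cup",p)
c=best.x[:3]; d=R.from_euler('z',-c[2]).apply([p[0][0]-c[0],p[0][1]-c[1],0]);print("in cradle",d)
print("spare",cyl(0,.107,[("scene",1,C(375,473)),("side",1,(382,237))]))
print("beaker",cyl(0,.07,[("side",1,S(578,218)),("side",0,S(572,292)),("scene",1,C(380,370))]))
print("vial",cyl(0,.06,[("side",1,S(446,165)),("scene",1,C(453,305))]))
E
```

```text
Traceback (most recent call last):
  File "geo.py", line 5, in proj
    m=eyes.camera_model(n); Rm=R.from_euler('xyz',m['rotation']).as_matrix()
ValueError: time passes only in moves, steps and waits
```

```bash
cat > geo.py <<'E'
import numpy as np
from scipy.spatial.transform import Rotation as R
M={'scene':dict(fov_y=47.06260950631149,cx=282.585,cy=205.139,xyz=[ 0.01112892,-0.60924764,0.56783573],rotation=[-2.04712387,0.02136909,-0.66198934]),
'side':dict(fov_y=47.12575397946085,cx=271.887,cy=211.494,xyz=[0.10801135,0.34623963,0.79493861],rotation=[-2.52017563,-4.09912938e-04,-2.06981866])}
def proj(n,P):
    m=M[n]; Rm=R.from_euler('xyz',m['rotation']).as_matrix()
    q=(np.atleast_2d(P)-m['xyz'])@Rm; f=210/np.tan(np.radians(m['fov_y']/2))
    return np.c_[m['cx']+f*q[:,0]/q[:,2], m['cy']+f*q[:,1]/q[:,2]]
def cr(c,P):  # cradle->world
    P=np.atleast_2d(np.array(P,float)); return R.from_euler('z',c[2]).apply(P)+[c[0],c[1],0]
E
cat > fit.py <<'E'
from geo import *
from scipy.optimize import least_squares
S=lambda u,v:(u/3.7+150,v/3.7+180); C=lambda u,v:(u/5+190,v/5+165)
def obs(p):
    x0,gy,gf,sx,sz,kx,ky,gn=p[3:11]; c=p[:3]
    L=[("side",(x0,.058,0),S(355,555)),("side",(x0,-.058,0),S(535,410)),("scene",(x0,.058,0),C(35,402)),("scene",(x0,-.058,0),C(213,490)),
    ("side",(x0+.272,.058,0),S(33,188)),
    ("side",(gn,gy,.066),S(268,388)),("side",(gf,gy,.066),S(45,147)),("side",(gf,-gy,.066),S(210,42)),
    ("scene",(gf,gy,.066),C(402,98)),("scene",(gf,-gy,.066),C(562,153)),("scene",(gn,-gy,.066),C(303,298)),
    ("side",(sx,0,sz),S(138,104)),("scene",(sx,0,sz),C(470,135)),
    ("side",(kx,ky,.021),S(371,496)),("side",(kx,-ky,.021),S(490,401)),("scene",(kx,ky,.021),C(75,373)),("scene",(kx,-ky,.021),C(195,430))]
    return np.array([(proj(n,cr(c,P))[0]-uv) for n,P,uv in L])
f=lambda p:np.r_[obs(p).ravel(), (p[3]+.055)/.006,(p[4]-.0455)/.001,(p[10]-.018)/.002]
best=min((least_squares(f,[.4,-.2,y,-.055,.045,.2,.18,.06,-.04,.04,.018],loss='soft_l1') for y in (0,.6,1.2,-.5)),key=lambda s:s.cost)
print(best.cost,np.round(best.x,4)); print(np.round(obs(best.x),1).tolist())
def cyl(z0,h,L):
    g=lambda p:np.concatenate([proj(n,[[p[0],p[1],z0+(h if t else 0)]])[0]-uv for n,t,uv in L])
    s=least_squares(g,[.4,-.2]); return np.round(s.x,4),np.round(s.fun,1)
p=cyl(.021,.112,[("side",1,S(383,275)),("side",0,S(392,403)),("scene",1,C(182,148)),("scene",0,C(196,358))]);print("cup",p)
c=best.x[:3]; print("in cradle",R.from_euler('z',-c[2]).apply([p[0][0]-c[0],p[0][1]-c[1],0]))
print("spare",cyl(0,.107,[("scene",1,C(375,473)),("side",1,(382,237))]))
print("beaker",cyl(0,.07,[("side",1,S(578,218)),("side",0,S(572,292)),("scene",1,C(380,370))]))
print("vial",cyl(0,.06,[("side",1,S(446,165)),("scene",1,C(453,305))]))
E
python3 fit.py
```

```text
12.823603150072886 [ 0.4678  0.1882  0.218  -0.0481  0.0499  0.1957  0.1921  0.0577 -0.0379
  0.0371  0.0175]
[[-0.6, 0.2], [0.2, -0.7], [-1.4, 0.9], [0.1, 1.5], [-0.8, 0.0], [0.2, -0.8], [1.2, -1.3], [0.3, -1.0], [-1.1, -1.2], [-1.3, -1.6], [-0.8, -1.2], [0.1, -0.2], [-0.1, 0.2], [0.1, -0.4], [0.2, -0.5], [-0.5, -0.3], [-0.6, -0.5]]
cup (array([0.4644, 0.1845]), array([ 0.2, -0. , -0.3, -2.5, -1.9, -1.9, -0.8,  2.1]))
in cradle [-0.00410745 -0.00289022  0.        ]
spare (array([ 0.4064, -0.0322]), array([-1.6, -2.2,  1.4, -1.8]))
beaker (array([0.4822, 0.0709]), array([ 0.7, -0.6,  0.2, -0.8, -1.4, -1.6]))
vial (array([0.5469, 0.1078]), array([ 0.8, -1.3, -1.4, -1.5]))
```

```bash
python3 -m pendant '[[[-0.45,0,0,0,0,0,0.0715],[-0.45,0,0,0,0,0,0.0715],[-0.45,0.3,-0.5,0,0,0,0],[-0.45,0.55,-1,0,0,0,0],[-0.45,0.55,-1,0,0,0,0],[-0.45,0.55,-1,0,0,0,0],[-0.45,0.55,-1,0,0,0,0],[-0.45,0.55,-1,0,0,0,0],[-0.45,0.55,-1,0,0,0,0],[-0.45,0.55,-1,0,0,0,0],[-0.45,0.55,-1,0,0,0,0],[-0.45,0.55,-1,0,0,0,0],[-0.45,0.55,-1,0,0,0,0],[-0.45,0.55,-1,0,0,0,0],[-0.45,0.55,-1,0,0,0,0],[-0.45,0.55,-1,0,0,0,0],[-0.45,0.55,-1,0,0,0,0],[-0.45,0.5,-1,0,0,0,0],[-0.45,0.5,-1,0,0,0,0],[-0.45,0.3,-0.6,0,0,0,0]]]' 10
```

```text
time_s: 1.77
tcp_pos: [0.3553, -0.1147, 0.2222]
tcp_rot: [-3.141, -0.0, 0.219]
ft_force: [-0.1, -0.7, -0.2]
finger_gap: 0.275
grip_force: 0.0
```

```bash
python3 -m pendant '[[[-0.45,0.28,-0.9,0,0,0,0],[-0.45,0.28,-0.9,0,0,0,0],[-0.45,0.28,-0.9,0,0,0,0],[-0.45,0.28,-0.9,0,0,0,0],[-0.45,0.28,-0.9,0,0,0,0],[-0.45,0.28,-0.9,0,0,0,0],[-0.45,0.28,-0.9,0,0,0,0],[-0.45,0.28,-0.9,0,0,0,0],[-0.45,0.28,-0.9,0,0,0,0],[-0.45,0.28,-0.9,0,0,0,0],[-0.45,0.28,-0.9,0,0,0,0],[-0.45,0.28,-0.9,0,0,0,0],[-0.45,0,0,0,0,0,0],[-0.45,0,0,0,0,0,0]]]' 10
python3 - <<'E'
from plant import telemetry, eyes
import cv2
s=telemetry.sense();print(s['tcp_pos'].tolist(),s['tcp_rot'].tolist(),s['ft_force'])
cv2.imwrite("pics/w1.png",eyes.grab_frame("wrist"))
E
```

```text
time_s: 2.93
tcp_pos: [0.3784, 0.1652, 0.2221]
tcp_rot: [3.141, 0.001, 0.221]
ft_force: [-0.1, -0.1, -1.2]
finger_gap: 0.275
grip_force: 0.0
[0.3783852551354732, 0.16523456068076003, 0.22205429977801272] [3.1412821379407427, 0.001359303844087778, 0.22059690588614278] [-0.12918485 -0.06603688 -1.17291943]
```

View pics/w1.png

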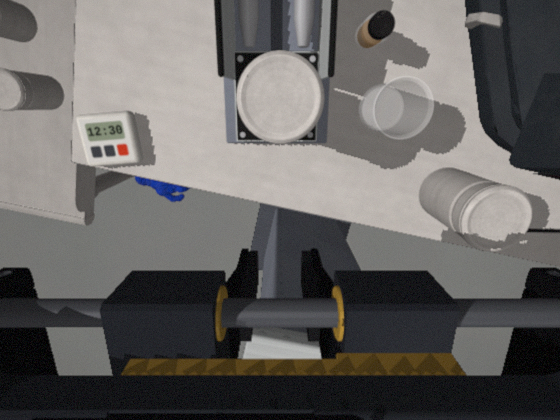

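The wrist view shows the cup lid centred at (279.5,97) with a radius of about 43 px. The pad screws are at (240,58), (241,134) and (315,134), and the cradle looks almost exactly aligned with the tool. I'll convert those to positions.

Run:
```python
from geo import *
H=np.array([[-3.20458277e-04,-9.52268651e-01,-3.05261058e-01,8.34346650e-02],[1,-3.64237023e-04,8.64612187e-05,4.02762706e-04],[-1.93521687e-04,-3.05261009e-01,9.52268701e-01,-1.61463170e-01]])
t=np.array([.37839,.16523,.22205]);Rt=R.from_euler('xyz',[3.14128,.00136,.2206]).as_matrix()
f=210/np.tan(np.radians(66.1573/2))
def ray(u,v,z):
    d=Rt@H[:,:3]@np.array([(u-279.22)/f,(v-210.87)/f,1]); o=t+Rt@H[:,3]; P=o+d*(z-o[2])/d[2]
    c=[.4678,.1882,.218]; return np.round(P,4), np.round(R.from_euler('z',-c[2]).apply(P-[c[0],c[1],0]),4)
for n,a in dict(lid=(279.5,97,.133),s1=(240,58,.021),s2=(241,134,.021),s3=(315,134,.021),bl=(225,142,0),br=(327,143,0),bl2=(225,90,0),fin=(281,265,.222-.0)).items(): print(n,*ray(*a))
```

```text
lid [0.467  0.1844 0.133 ] [-0.0016 -0.0035  0.133 ]
s1 [0.498  0.2327 0.021 ] [0.0391 0.0369 0.021 ]
s2 [0.4235 0.2178 0.021 ] [-0.0368  0.0384  0.021 ]
s3 [0.4412 0.1386 0.021 ] [-0.0367 -0.0427  0.021 ]
bl [0.4083 0.2363 0.    ] [-0.0476  0.0599  0.    ]
br [0.4333 0.1197 0.    ] [-0.0485 -0.0594  0.    ]
bl2 [0.4646 0.2459 0.    ] [0.0093 0.0571 0.    ]
fin [0.3787 0.1639 0.222 ] [-0.0922 -0.0045  0.222 ]
```

```bash
python3 -m pendant '[[[-0.45,0,0,0.6,0,0,0],[-0.45,0,0,0.9,0,0,0],[-0.45,0,0,0.9,0,0,0],[-0.45,0,0,0.9,0,0,0],[-0.45,0,0,0.7,0,0,0],[-0.45,0.3,0,0.2,0,0,0],[-0.45,0.4,0,0,0,0,0],[-0.45,0.4,0,0,0,0,0],[-0.45,0.3,0,0,0,0,0],[-0.45,0.15,0,0,0,0,0],[-0.45,0.08,0,0,0,0,0],[-0.45,0.08,0,0,0,0,0],[-0.45,0.08,0,0,0,0,0],[-0.45,0.08,0,0,0,0,0],[-0.45,0.08,0,0,0,0,0],[-0.45,0.08,0,0,0,0,0]]]' 10
```

```text
time_s: 4.32
tcp_pos: [0.4285, 0.1757, 0.1176]
tcp_rot: [3.142, 0.0, 0.218]
ft_force: [-1.0, -0.7, 0.8]
finger_gap: 0.273
grip_force: 0.6
```

```bash
python3 -m pendant '[[[-0.45,0.08,0,0,0,0,0],[-0.45,0.08,0,0,0,0,0],[-0.45,0.08,0,0,0,0,0],[-0.45,0.08,0,0,0,0,0],[-0.45,0.08,0,0,0,0,0],[-0.45,0.08,0,0,0,0,0],[-0.45,0.08,0,0,0,0,0],[-0.45,0.08,0,0,0,0,0],[-0.45,0.08,0,0,0,0,0],[-0.45,0.08,0,0,0,0,0],[-0.45,0.08,0,0,0,0,0],[-0.45,0.08,0,0,0,0,0]]]' 10
python3 - <<'E'
from plant import eyes
import cv2
a=eyes.grab_frame("side")[180:340,150:330];b=eyes.grab_frame("scene")[165:285,190:340]
a=cv2.resize(a,(450,400));b=cv2.resize(b,(350,280));b=cv2.copyMakeBorder(b,0,120,0,0,0)
cv2.imwrite("pics/t1.png",cv2.hconcat([a,b]))
E
```

```text
time_s: 5.32
tcp_pos: [0.4522, 0.1808, 0.1175]
tcp_rot: [3.142, -0.0, 0.218]
ft_force: [-1.1, 0.0, -0.0]
finger_gap: 0.275
grip_force: 0.4
```

View pics/t1.png

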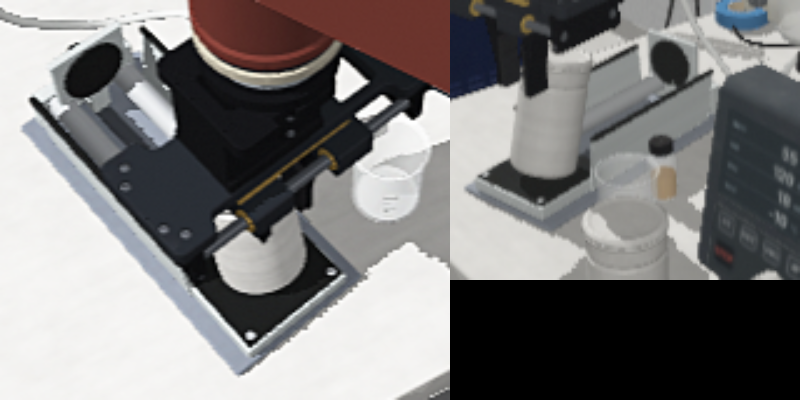

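The cup is leaning about 13° about its front foot edge, lid heading between the guards, and hasn't slid. I'll keep going.

```bash
python3 -m pendant '[[[-0.45,0.08,0,0,0,0,0],[-0.45,0.08,0,0,0,0,0],[-0.45,0.08,0,0,0,0,0],[-0.45,0.08,0,0,0,0,0],[-0.45,0.08,0,0,0,0,0],[-0.45,0.08,0,0,0,0,0],[-0.45,0.08,0,0,0,0,0],[-0.45,0.08,0,0,0,0,0],[-0.45,0.08,0,0,0,0,0],[-0.45,0.08,0,0,0,0,0],[-0.45,0.08,0,0,0,0,0],[-0.45,0.08,0,0,0,0,0],[-0.45,0.08,0,0,0,0,0],[-0.45,0,0,0,0,0,0],[-0.45,0,0,0,0,0,0],[-0.45,0,0,0,0,0,0],[-0.45,0,0,0,0,0,0],[-0.45,0,0,0,0,0,0],[-0.45,0,0,0,0,0,0],[-0.45,0,0,0,0,0,0]]]' 10
python3 - <<'E'
from plant import eyes
import cv2
a=eyes.grab_frame("side")[180:340,150:330];b=eyes.grab_frame("scene")[165:285,190:340]
a=cv2.resize(a,(450,400));b=cv2.resize(b,(350,280));b=cv2.copyMakeBorder(b,0,120,0,0,0)
cv2.imwrite("pics/t2.png",cv2.hconcat([a,b]))
E
```

```text
time_s: 7.08
tcp_pos: [0.4773, 0.1864, 0.1176]
tcp_rot: [-3.142, -0.0, 0.218]
ft_force: [1.1, 0.2, -0.6]
finger_gap: 0.279
grip_force: 0.0
```

View pics/t2.png

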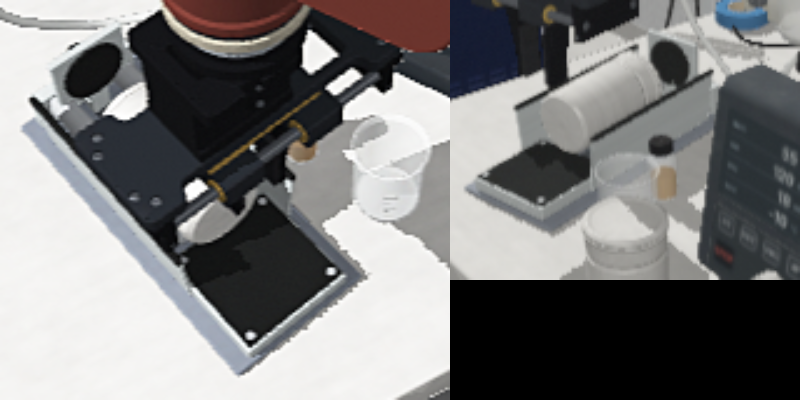

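The cup now lies along the rollers, foot toward the pad and lid short of the stop. I'll back off, lower behind the foot, and check where the foot is.

```bash
python3 -m pendant '[[[-0.45,-0.4,0,0,0,0,0],[-0.45,-0.5,0,0,0,0,0],[-0.45,-0.46,0,0,0,0,0],[-0.45,0,0,0.3,0,0,0],[-0.45,0,0,0.7,0,0,0],[-0.45,0,0,0.8,0,0,0],[-0.45,0,0,0.7,0,0,0],[-0.45,0,0,0.4,0,0,0],[-0.45,0,0,0,0,0,0],[-0.45,0,0,0,0,0,0],[-0.45,0,0,0,0,0,0]]]' 10
python3 - <<'E'
from plant import eyes,telemetry
import cv2
from geo import *
from scipy.optimize import least_squares
g=lambda p:proj("scene",cr([.4678,.1882,.218],[p[0],p[1],.058]))[0]-[240.1,216.4]
print("foot",least_squares(g,[.03,0]).x, telemetry.sense()['ft_force'])
cv2.imwrite("pics/w2.png",eyes.grab_frame("wrist"))
E
```

```text
time_s: 8.1
tcp_pos: [0.4449, 0.1793, 0.0459]
tcp_rot: [3.142, -0.001, 0.218]
ft_force: [-1.4, -0.2, 0.1]
finger_gap: 0.275
grip_force: 0.0
foot [ 0.03759478 -0.00128778] [-1.36611437 -0.18757801  0.06646736]
```

View pics/w2.png

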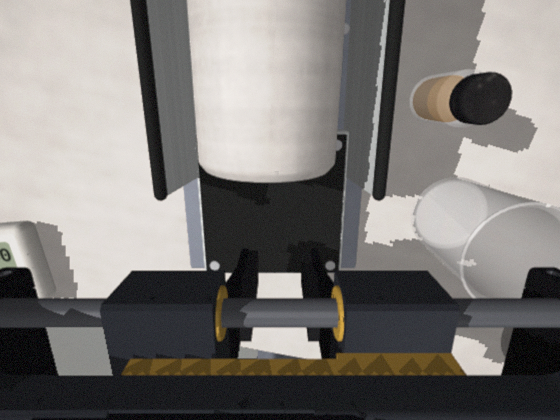

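The cup lies straight, with its axis at about column 267, roughly 4–5 mm left of the finger centre (281). I'll shift left, move up to the foot and feel for contact.

```bash
python3 -m pendant '[[[-0.45,0.2,-0.09,0,0,0,0],[-0.45,0.3,-0.09,0,0,0,0],[-0.45,0.3,0,0,0,0,0],[-0.45,0.3,0,0,0,0,0],[-0.45,0.2,0,0,0,0,0],[-0.45,0.1,0,0,0,0,0],[-0.45,0.06,0,0,0,0,0],[-0.45,0.04,0,0,0,0,0],[-0.45,0,0,0,0,0,0],[-0.45,0,0,0,0,0,0]]]' 10
python3 -m pendant '[[[-0.45,0.04,0,0,0,0,0],[-0.45,0.04,0,0,0,0,0],[-0.45,0.04,0,0,0,0,0],[-0.45,0.04,0,0,0,0,0],[-0.45,0.04,0,0,0,0,0],[-0.45,0.04,0,0,0,0,0],[-0.45,0.04,0,0,0,0,0],[-0.45,0.04,0,0,0,0,0]]]' 10
```

```text
time_s: 8.98
tcp_pos: [0.4795, 0.1915, 0.0449]
tcp_rot: [-3.142, 0.001, 0.218]
ft_force: [0.4, -0.3, 0.1]
finger_gap: 0.276
grip_force: 0.0
time_s: 9.65
tcp_pos: [0.4877, 0.1933, 0.045]
tcp_rot: [-3.142, -0.0, 0.218]
ft_force: [0.3, 0.3, -0.3]
finger_gap: 0.272
grip_force: 0.0
```

```bash
for i in 1; do python3 -m pendant '[[[-0.45,0.04,0,0,0,0,0],[-0.45,0.04,0,0,0,0,0],[-0.45,0.04,0,0,0,0,0],[-0.45,0.04,0,0,0,0,0],[-0.45,0.04,0,0,0,0,0],[-0.45,0.04,0,0,0,0,0]]]' 10; done
python3 -m pendant '[[[-0.45,0.04,0,0,0,0,0],[-0.45,0.04,0,0,0,0,0],[-0.45,0.04,0,0,0,0,0],[-0.45,0.04,0,0,0,0,0]]]'
python3 -m pendant '[[[-0.45,0.04,0,0,0,0,0],[-0.45,0.04,0,0,0,0,0],[-0.45,0.04,0,0,0,0,0],[-0.45,0.04,0,0,0,0,0]]]'
```

```text
time_s: 10.15
tcp_pos: [0.4933, 0.1945, 0.0449]
tcp_rot: [3.142, 0.001, 0.218]
ft_force: [-2.1, -1.6, 0.4]
finger_gap: 0.279
grip_force: 1.5
time_s: 10.48
tcp_pos: [0.4974, 0.1956, 0.045]
tcp_rot: [-3.141, -0.0, 0.218]
ft_force: [-1.1, -1.6, 1.3]
finger_gap: 0.272
grip_force: 1.4
time_s: 10.82
tcp_pos: [0.5014, 0.1964, 0.045]
tcp_rot: [-3.141, -0.0, 0.218]
ft_force: [-2.0, -1.1, 0.9]
finger_gap: 0.277
grip_force: 1.3
```

```bash
cat > chk.py <<'E'
import sys,re
t=sys.stdin.read(); v=lambda k:[float(x) for x in re.search(k+r': \[(.*?)\]',t)[1].split(',')]
p,f=v('tcp_pos'),v('ft_force'); c,s=.9763,.2163
F=-(f[0]*c+f[1]*s); print('x %.4f y %.4f F %.2f'%((p[0]-.4678)*c+(p[1]-.1882)*s,-(p[0]-.4678)*s+(p[1]-.1882)*c,F),re.search('grip_force.*',t)[0])
sys.exit(F>float(sys.argv[1]))
E
python3 -m pendant '[[[-0.45,0.04,0,0,0,0,0],[-0.45,0.04,0,0,0,0,0],[-0.45,0.04,0,0,0,0,0],[-0.45,0.04,0,0,0,0,0]]]' | python3 chk.py 4.5 &&
python3 -m pendant '[[[-0.45,0.04,0,0,0,0,0],[-0.45,0.04,0,0,0,0,0],[-0.45,0.04,0,0,0,0,0],[-0.45,0.04,0,0,0,0,0]]]' | python3 chk.py 4.5 &&
python3 -m pendant '[[[-0.45,0.02,0,0,0,0,0],[-0.45,0.02,0,0,0,0,0],[-0.45,0.02,0,0,0,0,0],[-0.45,0.02,0,0,0,0,0]]]' | python3 chk.py 4.5 &&
python3 -m pendant '[[[-0.45,0.02,0,0,0,0,0],[-0.45,0.02,0,0,0,0,0],[-0.45,0.02,0,0,0,0,0],[-0.45,0.02,0,0,0,0,0]]]' | python3 chk.py 4.5 &&
python3 -m pendant '[[[-0.45,0.02,0,0,0,0,0],[-0.45,0.02,0,0,0,0,0],[-0.45,0.02,0,0,0,0,0],[-0.45,0.02,0,0,0,0,0]]]' | python3 chk.py 4.5
python3 - <<'E'
from plant import eyes
import cv2
a=eyes.grab_frame("side")[175:275,150:270];b=eyes.grab_frame("scene")[165:255,220:320]
cv2.imwrite("pics/t3.png",cv2.hconcat([cv2.resize(a,(380,317)),cv2.resize(b,(352,317))]))
E
```

```text
x 0.0385 y 0.0007 F 2.75 grip_force: 1.2
x 0.0426 y 0.0007 F 1.93 grip_force: 1.2
x 0.0444 y 0.0007 F 2.13 grip_force: 1.2
x 0.0463 y 0.0006 F 2.28 grip_force: 1.5
x 0.0483 y 0.0005 F 4.40 grip_force: 2.0
```

View pics/t3.png

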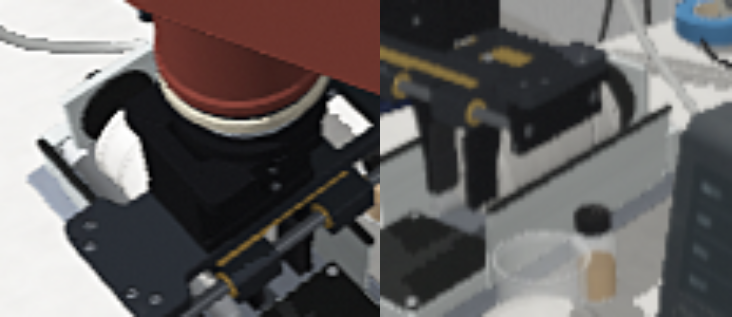

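The lid looks close to the disc but still clear of it. I'll hold still and take more force readings to tell noise from contact.

```bash
python3 -m pendant '[[[-0.45,0,0,0,0,0,0]]]' | python3 chk.py 6 ; python3 -m pendant '[[[-0.45,0,0,0,0,0,0]]]' | python3 chk.py 6 ; python3 -m pendant '[[[-0.45,0,0,0,0,0,0],[-0.45,0,0,0,0,0,0]]]' | python3 chk.py 6
python3 - <<'E'
from geo import *
a=np.linspace(0,2*np.pi,24)
for lx in (.16,.17,.18,.19):
    q=proj("side",cr([.4678,.1882,.218],np.c_[0*a+lx,.033*np.cos(a),.058+.033*np.sin(a)])); q=(q-[150,175])*3.17
    b=proj("scene",cr([.4678,.1882,.218],np.c_[0*a+lx,.033*np.cos(a),.058+.033*np.sin(a)])); b=(b-[220,165])*3.52+[380,0]
    print(lx,q.min(0).round(),q.max(0).round(),b.min(0).round(),b.max(0).round())
E
```

```text
x 0.0485 y 0.0005 F 4.07 grip_force: 1.8
x 0.0485 y 0.0005 F 4.22 grip_force: 1.7
x 0.0484 y 0.0006 F 3.58 grip_force: 1.6
0.16 [103.  93.] [196. 181.] [539.  66.] [613. 157.]
0.17 [93. 82.] [185. 170.] [548.  61.] [622. 151.]
0.18 [83. 72.] [176. 160.] [558.  56.] [631. 146.]
0.19 [74. 62.] [166. 149.] [567.  51.] [640. 141.]
```

```bash
python3 -m pendant '[[[-0.45,0.004,0,0,0,0,0],[-0.45,0.004,0,0,0,0,0]]]' | python3 chk.py 6 && python3 -m pendant '[[[-0.45,0.004,0,0,0,0,0],[-0.45,0.004,0,0,0,0,0]]]' | python3 chk.py 6 && python3 -m pendant '[[[-0.45,0.004,0,0,0,0,0],[-0.45,0.004,0,0,0,0,0]]]' | python3 chk.py 6 && python3 -m pendant '[[[-0.45,0.004,0,0,0,0,0],[-0.45,0.004,0,0,0,0,0]]]' | python3 chk.py 6 && python3 -m pendant '[[[-0.45,0.004,0,0,0,0,0],[-0.45,0.004,0,0,0,0,0]]]' | python3 chk.py 6
```

```text
x 0.0485 y 0.0006 F 4.14 grip_force: 2.0
x 0.0486 y 0.0007 F 4.74 grip_force: 2.1
x 0.0488 y 0.0007 F 3.46 grip_force: 2.1
x 0.0490 y 0.0006 F 4.51 grip_force: 2.2
x 0.0492 y 0.0006 F 4.62 grip_force: 2.2
```

The force stays flat at about 4.3 N over 0.8 mm, so this is higher sliding friction and not the stop. I'll continue with guarded steps.

```bash
python3 -m pendant '[[[-0.45,0.012,0,0,0,0,0],[-0.45,0.012,0,0,0,0,0],[-0.45,0.012,0,0,0,0,0]]]' | python3 chk.py 6 && python3 -m pendant '[[[-0.45,0.012,0,0,0,0,0],[-0.45,0.012,0,0,0,0,0],[-0.45,0.012,0,0,0,0,0]]]' | python3 chk.py 6 && python3 -m pendant '[[[-0.45,0.012,0,0,0,0,0],[-0.45,0.012,0,0,0,0,0],[-0.45,0.012,0,0,0,0,0]]]' | python3 chk.py 6 && python3 -m pendant '[[[-0.45,0.012,0,0,0,0,0],[-0.45,0.012,0,0,0,0,0],[-0.45,0.012,0,0,0,0,0]]]' | python3 chk.py 6 && python3 -m pendant '[[[-0.45,0.012,0,0,0,0,0],[-0.45,0.012,0,0,0,0,0],[-0.45,0.012,0,0,0,0,0]]]' | python3 chk.py 6 && python3 -m pendant '[[[-0.45,0.012,0,0,0,0,0],[-0.45,0.012,0,0,0,0,0],[-0.45,0.012,0,0,0,0,0]]]' | python3 chk.py 6
```

```text
x 0.0502 y 0.0007 F 4.69 grip_force: 2.0
x 0.0510 y 0.0006 F 4.48 grip_force: 2.1
x 0.0519 y 0.0006 F 4.26 grip_force: 2.1
x 0.0529 y 0.0007 F 4.13 grip_force: 2.1
x 0.0539 y 0.0008 F 3.20 grip_force: 1.5
x 0.0549 y 0.0008 F 2.99 grip_force: 1.6
```

```bash
time (python3 -m pendant '[[[-0.45,0.007,0,0,0,0,0],[-0.45,0.007,0,0,0,0,0],[-0.45,0.006,0,0,0,0,0]]]' | python3 chk.py 6 && python3 -m pendant '[[[-0.45,0.007,0,0,0,0,0],[-0.45,0.007,0,0,0,0,0],[-0.45,0.006,0,0,0,0,0]]]' | python3 chk.py 6 && python3 -m pendant '[[[-0.45,0.007,0,0,0,0,0],[-0.45,0.007,0,0,0,0,0],[-0.45,0.006,0,0,0,0,0]]]' | python3 chk.py 6 && python3 -m pendant '[[[-0.45,0.007,0,0,0,0,0],[-0.45,0.007,0,0,0,0,0],[-0.45,0.006,0,0,0,0,0]]]' | python3 chk.py 6 && python3 -m pendant '[[[-0.45,0.007,0,0,0,0,0],[-0.45,0.007,0,0,0,0,0],[-0.45,0.006,0,0,0,0,0]]]' | python3 chk.py 6 && python3 -m pendant '[[[-0.45,0.007,0,0,0,0,0],[-0.45,0.007,0,0,0,0,0],[-0.45,0.006,0,0,0,0,0]]]' | python3 chk.py 6 && python3 -m pendant '[[[-0.45,0.007,0,0,0,0,0],[-0.45,0.007,0,0,0,0,0],[-0.45,0.006,0,0,0,0,0]]]' | python3 chk.py 6 && python3 -m pendant '[[[-0.45,0.007,0,0,0,0,0],[-0.45,0.007,0,0,0,0,0],[-0.45,0.006,0,0,0,0,0]]]' | python3 chk.py 6 )
```

```text
x 0.0554 y 0.0007 F 3.19 grip_force: 1.7
x 0.0559 y 0.0007 F 4.20 grip_force: 1.7
x 0.0564 y 0.0007 F 3.75 grip_force: 1.8
x 0.0568 y 0.0006 F 3.77 grip_force: 1.8
x 0.0573 y 0.0007 F 4.29 grip_force: 1.8
x 0.0578 y 0.0007 F 4.69 grip_force: 1.8
x 0.0583 y 0.0007 F 4.50 grip_force: 1.8
x 0.0588 y 0.0007 F 3.27 grip_force: 1.8
real	0m9.875s
user	0m10.862s
sys	0m0.870s
```

```bash
sed -i "s/^sys.exit.*/sys.exit(F>float(sys.argv[1]) or float(re.search(r'grip_force: (\\\\S+)',t)[1])>2.4)/" chk.py; tail -1 chk.py
python3 -m pendant '[[[-0.45,0.006,0,0,0,0,0],[-0.45,0.006,0,0,0,0,0]]]' | python3 chk.py 6 && python3 -m pendant '[[[-0.45,0.006,0,0,0,0,0],[-0.45,0.006,0,0,0,0,0]]]' | python3 chk.py 6 && python3 -m pendant '[[[-0.45,0.006,0,0,0,0,0],[-0.45,0.006,0,0,0,0,0]]]' | python3 chk.py 6 && python3 -m pendant '[[[-0.45,0.006,0,0,0,0,0],[-0.45,0.006,0,0,0,0,0]]]' | python3 chk.py 6 && python3 -m pendant '[[[-0.45,0.006,0,0,0,0,0],[-0.45,0.006,0,0,0,0,0]]]' | python3 chk.py 6 && python3 -m pendant '[[[-0.45,0.006,0,0,0,0,0],[-0.45,0.006,0,0,0,0,0]]]' | python3 chk.py 6 && python3 -m pendant '[[[-0.45,0.006,0,0,0,0,0],[-0.45,0.006,0,0,0,0,0]]]' | python3 chk.py 6 && python3 -m pendant '[[[-0.45,0.006,0,0,0,0,0],[-0.45,0.006,0,0,0,0,0]]]' | python3 chk.py 6 && python3 -m pendant '[[[-0.45,0.006,0,0,0,0,0],[-0.45,0.006,0,0,0,0,0]]]' | python3 chk.py 6 && python3 -m pendant '[[[-0.45,0.006,0,0,0,0,0],[-0.45,0.006,0,0,0,0,0]]]' | python3 chk.py 6 && python3 -m pendant '[[[-0.45,0.006,0,0,0,0,0],[-0.45,0.006,0,0,0,0,0]]]' | python3 chk.py 6 && python3 -m pendant '[[[-0.45,0.006,0,0,0,0,0],[-0.45,0.006,0,0,0,0,0]]]' | python3 chk.py 6
```

```text
sys.exit(F>float(sys.argv[1]) or float(re.search(r'grip_force: (\S+)',t)[1])>2.4)
x 0.0592 y 0.0007 F 3.94 grip_force: 1.8
x 0.0594 y 0.0007 F 3.32 grip_force: 1.8
x 0.0597 y 0.0007 F 4.21 grip_force: 1.8
x 0.0600 y 0.0007 F 3.87 grip_force: 1.8
x 0.0603 y 0.0008 F 3.56 grip_force: 1.7
x 0.0606 y 0.0008 F 3.82 grip_force: 1.6
x 0.0609 y 0.0007 F 3.16 grip_force: 1.6
x 0.0612 y 0.0007 F 3.51 grip_force: 1.6
x 0.0615 y 0.0007 F 3.26 grip_force: 1.5
x 0.0618 y 0.0007 F 2.20 grip_force: 1.5
x 0.0621 y 0.0008 F 3.48 grip_force: 1.5
x 0.0624 y 0.0007 F 3.17 grip_force: 1.5
```

```bash
python3 -m pendant '[[[-0.45,0.006,0,0,0,0,0],[-0.45,0.006,0,0,0,0,0]]]' | python3 chk.py 6 && python3 -m pendant '[[[-0.45,0.006,0,0,0,0,0],[-0.45,0.006,0,0,0,0,0]]]' | python3 chk.py 6 && python3 -m pendant '[[[-0.45,0.006,0,0,0,0,0],[-0.45,0.006,0,0,0,0,0]]]' | python3 chk.py 6 && python3 -m pendant '[[[-0.45,0.006,0,0,0,0,0],[-0.45,0.006,0,0,0,0,0]]]' | python3 chk.py 6 && python3 -m pendant '[[[-0.45,0.006,0,0,0,0,0],[-0.45,0.006,0,0,0,0,0]]]' | python3 chk.py 6 && python3 -m pendant '[[[-0.45,0.006,0,0,0,0,0],[-0.45,0.006,0,0,0,0,0]]]' | python3 chk.py 6 && python3 -m pendant '[[[-0.45,0.006,0,0,0,0,0],[-0.45,0.006,0,0,0,0,0]]]' | python3 chk.py 6 && python3 -m pendant '[[[-0.45,0.006,0,0,0,0,0],[-0.45,0.006,0,0,0,0,0]]]' | python3 chk.py 6 && python3 -m pendant '[[[-0.45,0.006,0,0,0,0,0],[-0.45,0.006,0,0,0,0,0]]]' | python3 chk.py 6 && python3 -m pendant '[[[-0.45,0.006,0,0,0,0,0],[-0.45,0.006,0,0,0,0,0]]]' | python3 chk.py 6 && python3 -m pendant '[[[-0.45,0.006,0,0,0,0,0],[-0.45,0.006,0,0,0,0,0]]]' | python3 chk.py 6 && python3 -m pendant '[[[-0.45,0.006,0,0,0,0,0],[-0.45,0.006,0,0,0,0,0]]]' | python3 chk.py 6
```

```text
x 0.0627 y 0.0007 F 3.45 grip_force: 1.5
x 0.0630 y 0.0007 F 3.81 grip_force: 1.5
x 0.0633 y 0.0007 F 4.06 grip_force: 1.5
x 0.0637 y 0.0007 F 2.89 grip_force: 1.5
x 0.0639 y 0.0007 F 2.85 grip_force: 1.5
x 0.0642 y 0.0007 F 2.46 grip_force: 1.5
x 0.0645 y 0.0008 F 3.33 grip_force: 1.4
x 0.0648 y 0.0007 F 3.30 grip_force: 1.4
x 0.0651 y 0.0007 F 3.10 grip_force: 1.4
x 0.0654 y 0.0007 F 3.33 grip_force: 1.4
x 0.0657 y 0.0007 F 2.18 grip_force: 1.4
x 0.0660 y 0.0007 F 2.62 grip_force: 1.4
```

```bash
sed -i 's/>2.4)/>1.9)/' chk.py; python3 -m pendant '[[[-0.45,0.006,0,0,0,0,0],[-0.45,0.006,0,0,0,0,0]]]' | python3 chk.py 6 && python3 -m pendant '[[[-0.45,0.006,0,0,0,0,0],[-0.45,0.006,0,0,0,0,0]]]' | python3 chk.py 6 && python3 -m pendant '[[[-0.45,0.006,0,0,0,0,0],[-0.45,0.006,0,0,0,0,0]]]' | python3 chk.py 6 && python3 -m pendant '[[[-0.45,0.006,0,0,0,0,0],[-0.45,0.006,0,0,0,0,0]]]' | python3 chk.py 6 && python3 -m pendant '[[[-0.45,0.006,0,0,0,0,0],[-0.45,0.006,0,0,0,0,0]]]' | python3 chk.py 6 && python3 -m pendant '[[[-0.45,0.006,0,0,0,0,0],[-0.45,0.006,0,0,0,0,0]]]' | python3 chk.py 6 && python3 -m pendant '[[[-0.45,0.006,0,0,0,0,0],[-0.45,0.006,0,0,0,0,0]]]' | python3 chk.py 6 && python3 -m pendant '[[[-0.45,0.006,0,0,0,0,0],[-0.45,0.006,0,0,0,0,0]]]' | python3 chk.py 6 && python3 -m pendant '[[[-0.45,0.006,0,0,0,0,0],[-0.45,0.006,0,0,0,0,0]]]' | python3 chk.py 6 && python3 -m pendant '[[[-0.45,0.006,0,0,0,0,0],[-0.45,0.006,0,0,0,0,0]]]' | python3 chk.py 6 && python3 -m pendant '[[[-0.45,0.006,0,0,0,0,0],[-0.45,0.006,0,0,0,0,0]]]' | python3 chk.py 6 && python3 -m pendant '[[[-0.45,0.006,0,0,0,0,0],[-0.45,0.006,0,0,0,0,0]]]' | python3 chk.py 6
```

```text
x 0.0663 y 0.0007 F 3.50 grip_force: 1.4
x 0.0666 y 0.0007 F 2.65 grip_force: 1.4
x 0.0669 y 0.0006 F 2.96 grip_force: 1.4
x 0.0672 y 0.0007 F 2.67 grip_force: 1.4
x 0.0675 y 0.0007 F 2.83 grip_force: 1.4
x 0.0677 y 0.0007 F 3.59 grip_force: 1.4
x 0.0679 y 0.0007 F 4.46 grip_force: 2.1
```

Contact at x ≈ 0.0678, with the lid near 0.189, which matches the vision estimate. I'll add pressure in 0.1 mm steps.

```bash
sed -i 's/>1.9)/>2.7)/' chk.py; python3 -m pendant '[[[-0.45,0,0,0,0,0,0],[-0.45,0,0,0,0,0,0]]]' | python3 chk.py 7;  python3 -m pendant '[[[-0.45,0.003,0,0,0,0,0],[-0.45,0,0,0,0,0,0]]]' | python3 chk.py 7 && python3 -m pendant '[[[-0.45,0.003,0,0,0,0,0],[-0.45,0,0,0,0,0,0]]]' | python3 chk.py 7
```

```text
x 0.0678 y 0.0006 F 4.54 grip_force: 2.2
x 0.0679 y 0.0007 F 5.29 grip_force: 2.4
x 0.0678 y 0.0006 F 4.86 grip_force: 2.6
```

```bash
sed -i 's/>2.7)/>3.2)/' chk.py; python3 -m pendant '[[[-0.45,0.004,0,0,0,0,0],[-0.45,0,0,0,0,0,0]]]' | python3 chk.py 8;  python3 -m pendant '[[[-0.45,0.004,0,0,0,0,0],[-0.45,0,0,0,0,0,0]]]' | python3 chk.py 8 && python3 -m pendant '[[[-0.45,0.003,0,0,0,0,0],[-0.45,0,0,0,0,0,0]]]' | python3 chk.py 8; python3 -m pendant '[[[-0.45,0,0,0,0,0,0],[-0.45,0,0,0,0,0,0],[-0.45,0,0,0,0,0,0],[-0.45,0,0,0,0,0,0]]]' | python3 chk.py 8
```

```text
x 0.0679 y 0.0007 F 6.15 grip_force: 2.8
x 0.0678 y 0.0006 F 5.38 grip_force: 3.0
x 0.0679 y 0.0007 F 4.92 grip_force: 3.1
x 0.0679 y 0.0007 F 5.83 grip_force: 3.1
```

```bash
python3 -m pendant '[[[-0.45,0.004,0,0,0,0,0],[-0.45,0.003,0,0,0,0,0],[-0.45,0,0,0,0,0,0],[-0.45,0,0,0,0,0,0]]]' | python3 chk.py 9; python3 -m pendant '[[[-0.45,0,0,0,0,0,0],[-0.45,0,0,0,0,0,0],[-0.45,0,0,0,0,0,0],[-0.45,0,0,0,0,0,0]]]' | python3 chk.py 9; python3 -m pendant '[[[-0.45,0,0,0,0,0,0],[-0.45,0,0,0,0,0,0],[-0.45,0,0,0,0,0,0],[-0.45,0,0,0,0,0,0]]]' | python3 chk.py 9
python3 - <<'E'
from plant import telemetry
s=telemetry.sense();print(s['time_s'])
E
```

```text
x 0.0680 y 0.0007 F 7.61 grip_force: 3.4
x 0.0678 y 0.0006 F 6.21 grip_force: 3.4
x 0.0679 y 0.0007 F 7.03 grip_force: 3.4
24.75
```

Roughly 4 N has been held on the stop for more than 0.5 s. Now I'll back straight off and raise the arm.

```bash
python3 -m pendant '[[[-0.45,-0.01,0,0,0,0,0],[-0.45,-0.02,0,0,0,0,0],[-0.45,-0.05,0,0,0,0,0],[-0.45,-0.1,0,0,0,0,0],[-0.45,-0.3,0,0,0,0,0],[-0.45,-0.5,0,0,0,0,0],[-0.45,-0.6,0,0,0,0,0],[-0.45,-0.6,0,0,0,0,0],[-0.45,-0.6,0,0,0,0,0],[-0.45,-0.6,0,0,0,0,0],[-0.45,-0.4,0,-0.3,0,0,0],[-0.45,0,0,-0.7,0,0,0],[-0.45,0,0,-0.7,0,0,0],[-0.45,0,0,-0.7,0,0,0],[-0.45,0,0,-0.4,0,0,0],[-0.45,0,0,0,0,0,0],[-0.45,0,0,0,0,0,0]]]'
python3 - <<'E'
from plant import eyes
import cv2
a=eyes.grab_frame("side")[175:275,150:270];b=eyes.grab_frame("scene")[165:255,220:320]
cv2.imwrite("pics/t4.png",cv2.hconcat([cv2.resize(a,(380,317)),cv2.resize(b,(352,317))]))
E
```

```text
time_s: 26.17
tcp_pos: [0.4428, 0.1835, 0.1153]
tcp_rot: [-3.141, -0.002, 0.218]
ft_force: [-0.2, -0.3, -0.2]
finger_gap: 0.277
grip_force: 0.0
```

View pics/t4.png

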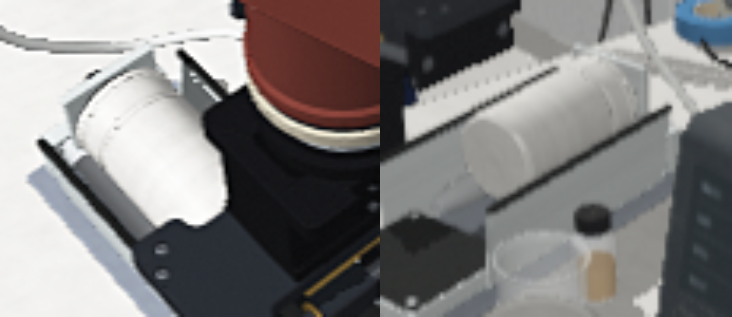

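The lid is flush against the disc, at (90,105) in the left crop. The cup lies straight on the rollers, the gripper is clear, and the beaker and vial haven't moved. I'm handing in the job.

```bash
python3 -c "
from plant import workorder
print(workorder.sign_off())"
```

```text
the job is handed in; nothing more can be done
None
```

The cup was tipped onto the rollers, pushed until its lid met the stop, held there at about 4 N (estimated from the fingers) for over half a second, then released; I handed the job in at about 26 s, but sign-off gave no verdict.

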